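# Tap a stack of bare circuit boards square in the jig

## Task

Lift the tapping block off its hook and, tapping with the block only (the gripper itself must not touch the boards), knock the crooked stack of five green boards square: every board flush against both fences of the aluminium corner jig, still stacked, all edges in line. Then stand the block upright on the middle of the blue pad and let go of it. Do not shift the multimeter, solder spool, can or cable stripper.

Things in the scene. Friction and masses are not known exactly. Their poses are not given: they have to be found in the camera images.
- jig: Fixed aluminium corner jig standing on the white mat (6 mm slab, top z = 0.006, under everything). Origin: inner corner of its two fences, at its underside. Both fences are 40 mm high, 12 mm thick: the far one has its inner face at jig x = 0 (jig y -70 to +12 mm), the side one at jig y = 0 (jig x -100 to 0 mm). Its yaw varies within 0.5 rad.
- jig_home (a point): On the jig's step, jig (-50, -35, 10) mm: where the underside centre of the bottom board lies when home against both fences. The boards lie on this dark steel step, 10 mm high, that fills jig x -82 to 0, jig y -62 to 0 mm; a board that is home overhangs it by 18 mm in -x and 8 mm in -y. Outside step and fences is open mat.
- board0: Loose bare green circuit board number 1 from the bottom of the stack of five, with copper strips, 100 mm (its x) by 70 mm (its y) by 5 mm thick, about 60 g. Origin: centre of its underside. It lies on the jig's step. At the start it is 6 to 22 mm short of the far fence and 8 to 18 mm short of the side fence, turned up to 0.12 rad from the jig.
- board1: Loose bare green circuit board number 2 from the bottom of the stack of five, with copper strips, 100 mm (its x) by 70 mm (its y) by 5 mm thick, about 60 g. Origin: centre of its underside. It lies on the board below. At the start it is 6 to 22 mm short of the far fence and 8 to 18 mm short of the side fence, turned up to 0.12 rad from the jig.
- board2: Loose bare green circuit board number 3 from the bottom of the stack of five, with copper strips, 100 mm (its x) by 70 mm (its y) by 5 mm thick, about 60 g. Origin: centre of its underside. It lies on the board below. At the start it is 6 to 22 mm short of the far fence and 8 to 18 mm short of the side fence, turned up to 0.12 rad from the jig.
- board3: Loose bare green circuit board number 4 from the bottom of the stack of five, with copper strips, 100 mm (its x) by 70 mm (its y) by 5 mm thick, about 60 g. Origin: centre of its underside. It lies on the board below. At the start it is 6 to 22 mm short of the far fence and 8 to 18 mm short of the side fence, turned up to 0.12 rad from the jig.
- board4: Loose bare green circuit board number 5 from the bottom of the stack of five, with copper strips, 100 mm (its x) by 70 mm (its y) by 5 mm thick, about 60 g. Origin: centre of its underside. It lies on the board below. At the start it is 6 to 22 mm short of the far fence and 8 to 18 mm short of the side fence, turned up to 0.12 rad from the jig.
- stand: Fixed hook stand. Origin: on its underside on the mat, below the hanging block. A flat steel arm, 8 mm wide, 10 mm thick, its top 124 mm above the origin, runs along the stand's x from the post (20 mm square, 124 mm high, at x = +60 mm) to its tip at x = -26 mm. Foot: x -38 to +78 mm, 80 mm wide, 12 mm high.
- hook_tip (a point): Top of the upturned lip at the free end of the hook arm, stand (-22, 0, 134) mm; the lip spans stand x -26 to -18 mm and rises 10 mm above the arm. The block comes off by lifting it 12 to 28 mm and drawing it along the stand's -x.
- block: Loose tapping block, about 0.12 kg, hanging upright on the arm, axes parallel to the stand's, underside 40 mm above the stand's origin, within 4 mm of it along stand x. Origin: centre of its underside. Beech head 60 (its x) by 44 (y) by 34 mm high; the flat 60 mm wide faces looking along +y and -y are the tapping faces.
- block_grip (a point): Middle of the block's red handle, 64 mm above the block's underside. The handle, 14 mm (block x) by 28 mm (block y), reaches from the head's top (34 mm) to 96 mm up; a slot 16 mm wide, from 44 to 84 mm up, runs through it along block x and the hook arm passes through it. Gripped from above across the 28 mm (fingers closing along block y, one each side of the arm).
- pad: Fixed blue pad on the mat, 130 mm (its x) by 110 mm (its y), 4 mm thick. Origin: centre of its underside (top at z = 0.010).
- meter: Loose orange multimeter lying on its back, 130 (x) by 70 (y) by 41 mm high with its dial. Origin: centre of its underside. To be left alone.
- spool: Loose aluminium spool, 60 mm diameter, 50 mm high, upright. Origin: centre of its underside. To be left alone.
- can: Loose red-banded can, 52 mm diameter, 110 mm high, upright. Origin: centre of its underside. To be left alone.
- stripper: Loose yellow cable stripper lying flat, about 118 (x) by 40 (y) by 26 mm high. Origin: near its middle, on its underside. To be left alone.

How it is judged:
By the outcome, as a careful person would: the job done as asked, in the order asked, and still so for the second after the job is handed in, with the robot touching nothing.
It also fails if it takes over 72 s, if anything falls off the work surface, if the arm or the gripper's body presses on something with over 40 N, if the wrist force passes 120 N, or if a joint passes its speed limit or range.

## Robot

A 7-joint arm with a two-finger parallel gripper is mounted at the origin on the work surface. World frame = base frame: x ahead of the robot, y to its left, z up, the work surface at z = 0. Lengths are in mm, angles in rad, forces in N, time in s.
With the tool pointing down it reaches from about 350 to 900 mm from the base axis. Payload 19.9 kg.
Tool frame: the origin (TCP) lies midway between the tips of the shut fingers; the grasp point (between the pads) lies 19 mm behind it; z points along the fingers, y is the line along which they close (so a half turn about z gives the same grasp; the last joint's range is limited). The gripper opens to 85 mm and grips with 20 to 120 N. Pads are 22 mm wide; open, the fingers measure 114 mm over their backs; the gripper's body (76 mm by 85 mm) begins 54 mm behind the grasp point. The pads swing forward as they close: fully open they stand 13 mm farther back than shut.
Start: joints at [1.115, 0.417, -0.01, 1.614, 0.005, 1.111, -0.053], TCP at [251.3, -572.232, 231.26] pointing down, gripper open.
Joint ranges: [-2.81, 2.81], [-0.39, 2.02], [-1.27, 1.25], [0.06, 2.57], [-1.19, 4.33], [0.19, 2], [-2.82, 2.82]. Speed limits (rad/s): [1.89, 1.89, 2.39, 2.39, 3.01, 3.01, 3.01].

## Interface

Orientations are given as a rotation vector (axis times angle).
In Python, from workcell import bot, imaging gives the robot as it stands.
- The arm moves only by the shell command python3 -m inch 'ROWS' [OPENING] [FORCE]. ROWS is JSON, a list of rows, each a list of 2 entries, a list of its own where there are three numbers: the shift along the tool's x, y, z in m, then the turn, a rotation vector about the tool's x, y, z in rad. A call has 1 to 10 rows; each row shifts and turns the commanded pose from where the row before left it, along the tool's axes as they then stand; what a row does not reach is not made up. A row lasts 1/8 s, in which the tool goes at most 62.5 mm and 10.7 degrees, less where a joint would pass 70% of its speed; a pose out of reach is approached as far as the arm can. A call with a gripper value outside its range is refused whole. OPENING is the opening, from -1 (shut) to 1 (fully open), set as the call begins (- or left out, the last holds). The fingers move at their own pace and stop on an object; FORCE is the grip in N (left out, the last holds). Time passes only in rows, so rows that do not move let the fingers close. It gives the time, the measured TCP pose, the force, the opening and the grip force at its end, in the units of the state.
- bot.state(): the state, without advancing time (a new reading comes with each control period).
- imaging.get_image(name): name is "scene" or "top" or "wrist"; returns a dict with "color" (480x640x3 uint8, red, green, blue), "fx", "fy", "cx", "cy" (pixels), "k1" (the pictures are not rectified: a ray, as slopes to the right and down, at radius r is drawn at 1 + k1 r^2 times it, then the intrinsics apply), "rvec" (rotation vector, rad) and "tvec" (3), from world to camera coordinates, as OpenCV has them. Camera axes: x right, y down, z forward; pixel columns grow to the right and rows downward; lengths in mm; the calibration is good to about 2 mm. A picture is of the moment at which its call begins. There is no depth.
- bot.hand_in(): hands the job in; it is judged then, once.
The state is a dict: "time_s": time; "qpos": joint angles; "joint_velocities": joint speeds; "joint_efforts": joint torques, N m; "tcp_pos": TCP position; "tcp_rot": TCP orientation; "force": force on the tool from outside, world axes, zero at the start; "moment": the same for the moment, N m; "grip_width": opening from 0.0 (shut) to 1.0 (fully open); "finger_force": force on a finger pad.
Only numpy, scipy, OpenCV 4.12 (cv2) and the standard library are available. Lean on these libraries where they do the work, as an engineer would, in place of code of your own. Each camera call takes 0.05 s, during which the arm holds its last target. There are 200 camera calls.

## Working session

There is one attempt and no reset: what is moved stays moved. The work goes in short steps, Python scripts to look and compute and a shell command to move; the robot and the scene stay as the last step left them, time stands still between calls to the robot, and variables do not carry over. Pictures are saved under pics/ and viewed, at most 11 in all, crops included, and the job is handed in when it is done.

```bash
mkdir -p pics; ls
python3 - <<'E'
from workcell import bot, imaging
import cv2
s=bot.state(); print({k:s[k] for k in ("time_s","tcp_pos","tcp_rot","force","grip_width")})
for n in("scene","top"):
    d=imaging.get_image(n); cv2.imwrite(f"pics/{n}0.png",d["color"][:,:,::-1]); print(n,{k:d[k] for k in d if k!="color"})
E
```

```text
pics
{'time_s': 0.0, 'tcp_pos': array([ 251.19037459, -571.90884845,  230.65911236]), 'tcp_rot': array([-3.07339716e+00, -6.45247641e-01,  5.29109864e-04]), 'force': array([-0.50228712, -0.21500201, -0.73595791]), 'grip_width': 0.9994848192195965}
scene {'fx': 457.6455797175737, 'fy': 457.6455797175737, 'cx': 312.5226921628873, 'cy': 252.0151493955791, 'k1': -0.04468196509195423, 'rvec': array([ 1.18488655,  2.10079902, -1.11599923]), 'tvec': array([ 283.69210149, -161.01302632, 1491.74982938])}
top {'fx': 484.24120536828804, 'fy': 484.24120536828804, 'cx': 321.3379162414498, 'cy': 235.9714981822747, 'k1': -0.03696422886096121, 'rvec': array([ 1.9588965 , -2.25480883,  0.24993143]), 'tvec': array([ 56.31454512, 570.03783637, 860.69822342])}
```

View pics/scene0.png

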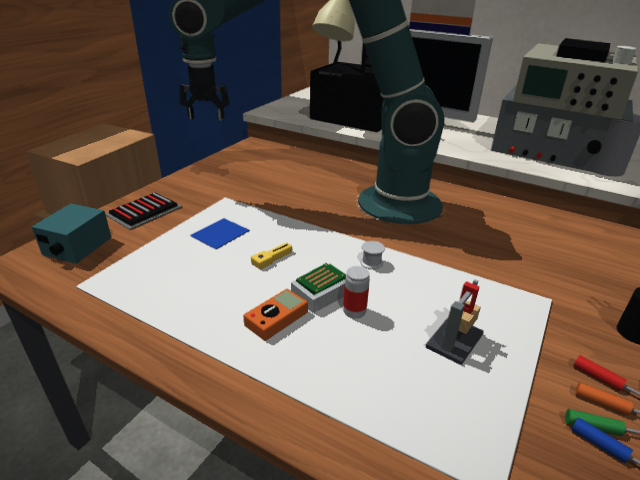

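View pics/top0.png

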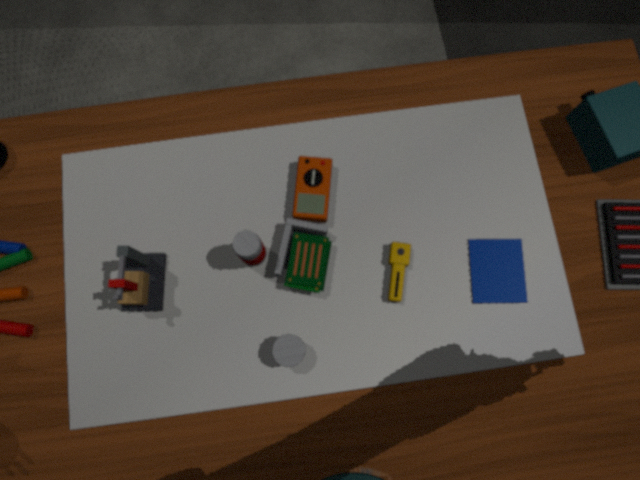

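The scene view shows the jig with boards at about (320,285), the block on its stand at (465,315), the can at (356,290) and the pad at (220,232). In the top view the boards are at (307,262), with fences above and to their left. The block is at (130,290), the pad at (497,270), the stripper at (398,270), the meter at (313,188), the can at (250,248) and the spool at (289,350).

```bash
cat > h.py <<'E'
import numpy as np, cv2
from workcell import bot, imaging
from scipy.spatial.transform import Rotation as R
def cam(d): return np.array([[d["fx"],0,d["cx"]],[0,d["fy"],d["cy"]],[0,0,1]]), np.array([d["k1"],0,0,0,0.])
def cast(d,uv,z):
    """pixels -> world points on plane z (mm)"""
    K,D=cam(d); uv=np.asarray(uv,float).reshape(-1,1,2)
    n=cv2.undistortPoints(uv,K,D).reshape(-1,2); M=R.from_rotvec(d["rvec"]).as_matrix()
    r=np.c_[n,np.ones(len(n))]@M; o=-M.T@d["tvec"]
    return o+r*((z-o[2])/r[:,2])[:,None]
def proj(d,p):
    K,D=cam(d); return cv2.projectPoints(np.asarray(p,float).reshape(-1,1,3),d["rvec"],d["tvec"],K,D)[0].reshape(-1,2)
def hsv(d): return cv2.cvtColor(d["color"],cv2.COLOR_RGB2HSV)
def blob(m):
    """largest contour"""
    c=cv2.findContours(m.astype(np.uint8),cv2.RETR_EXTERNAL,cv2.CHAIN_APPROX_NONE)[0]
    return max(c,key=cv2.contourArea).reshape(-1,2)
def rect(d,c,z):
    p=cast(d,c,z)[:,:2].astype(np.float32); return cv2.minAreaRect(p)
E
python3 - <<'E'
from h import *
d=imaging.get_image("top"); H=hsv(d); h,s,v=cv2.split(H)
def show(n,m,z):
    c=blob(m); print(n,rect(d,c,z),c.min(0),c.max(0))
show("pad",(abs(h.astype(int)-112)<12)&(s>150),10)
m=(h>40)&(h<80)&(s>100)&(v>40); m[:,:200]=0
show("boards",m,41)
m=((h<5)|(h>174))&(s>170); m[:,:80]=0;m[:,180:]=0;show("handle top",m,142)
m=(h>10)&(h<28)&(s>60)&(s<170); m[:240]=0;m[320:]=0;m[:,:110]=0;m[:,160:]=0;show("head",m,80)
m=(v<70); m[:240]=0;m[320:]=0;m[:,:110]=0;m[:,175:]=0;show("foot",m,18)
c=d["color"][:,:,::-1]
a=cv2.resize(c[205:305,265:345],None,fx=5,fy=5,interpolation=cv2.INTER_CUBIC); b=cv2.resize(c[235:335,100:180],None,fx=5,fy=5,interpolation=cv2.INTER_CUBIC)
cv2.imwrite("pics/c1.png",np.hstack([a,b]))
print(proj(d,cast(d,[[300,260]],41)))
E
```

```text
pad ((465.1795349121094, -362.94061279296875), (105.45075225830078, 124.90095520019531), 82.26009368896484) [469 240] [525 302]
boards ((530.4353637695312, 9.0289306640625), (73.93701934814453, 110.42214965820312), 72.505859375) [284 233] [330 291]
handle top ((519.4572143554688, 327.7229309082031), (48.761993408203125, 16.466760635375977), 72.92826080322266) [109 279] [136 289]
head ((520.4435424804688, 331.7022399902344), (55.6180534362793, 65.14328002929688), 79.04227447509766) [117 270] [149 305]
foot ((547.323486328125, 345.6639709472656), (107.35468292236328, 127.02316284179688), 81.0823745727539) [110 247] [165 311]
[[300. 260.]]
```

View pics/c1.png

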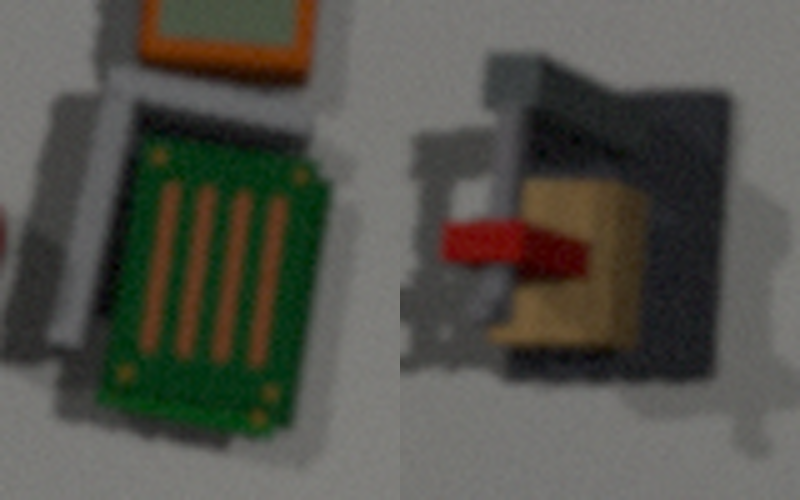

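Run:
```python
from h import *
d=imaging.get_image("top")
J=lambda x,y:(265+x/5-.4,205+y/5-.4); S=lambda x,y:(100+(x-400)/5-.4,235+y/5-.4)
M=R.from_rotvec(d["rvec"]).as_matrix(); print("cam",-M.T@d["tvec"])
print("jig corner,far end,side end\n",cast(d,[J(140,105),J(310,137),J(80,345)],46))
print("handle\n",cast(d,[S(483,242)],142)); print("foot corners FR,NR,NL\n",cast(d,[S(730,92),S(714,380),S(510,380)],18))
print("arm post/tip\n",cast(d,[S(509,110),S(484,310)],130))
print("can top",cast(d,[(247,245)],116))
s=imaging.get_image("scene");h,sa,v=cv2.split(hsv(s))
m=((h<6)|(h>174))&(sa>150);m[:270]=0;m[320:]=0;m[:,:440]=0;m[:,500:]=0
c=blob(m);print("scene handle px",c.min(0),c.max(0)); print(proj(s,cast(d,[S(483,242)],142)))
c=s["color"][265:365,420:500,::-1];cv2.imwrite("pics/c2.png",cv2.resize(c,None,fx=5,fy=5,interpolation=cv2.INTER_CUBIC))
print(bot.state()["qpos"], R.from_rotvec(bot.state()["tcp_rot"]).as_matrix().round(3))
```

```text
cam [372.2294835    4.58211944 964.54139905]
jig corner,far end,side end
 [[604.51724891  28.23948597  46.        ]
 [582.52840696 -35.70496585  46.        ]
 [514.00267975  62.96355407  46.        ]]
handle
 [[522.11091636 338.58079889 142.        ]]
foot corners FR,NR,NL
 [[591.26818496 287.19579273  18.        ]
 [478.20770414 301.62450891  18.        ]
 [489.08649095 381.14109004  18.        ]]
arm post/tip
 [[569.79899421 331.95163956 130.        ]
 [500.57031815 344.3091217  130.        ]]
can top [[562.76789838 111.82595382 116.        ]]
scene handle px [461 282] [478 313]
[[470.31431463 284.89390701]]
[ 1.11546742  0.41767098 -0.01032153  1.6138506   0.00473232  1.11072191
 -0.05297932] [[ 0.916  0.402 -0.   ]
 [ 0.402 -0.916  0.001]
 [-0.    -0.001 -1.   ]]
```

The foot measures 114 × 80 mm and the fence lengths also match the given sizes. That puts the stand yaw at about -0.127 and the jig yaw at about -0.35. I'll move toward the block and look over the boards on the way.

```bash
python3 -m inch '[[[0,0,0],[0,0,0.18]],[[0,0,0],[0,0,0.18]],[[0,0,0],[0,0,0.181]],[[0.0104,-0.0494,-0.0058],[0,0,0]],[[0.0104,-0.0494,-0.0058],[0,0,0]],[[0.0104,-0.0494,-0.0058],[0,0,0]],[[0.0104,-0.0494,-0.0058],[0,0,0]],[[0.0104,-0.0494,-0.0058],[0,0,0]],[[0.0104,-0.0494,-0.0058],[0,0,0]],[[0.0104,-0.0494,-0.0058],[0,0,0]]]' 1
python3 -m inch '[[[0.0104,-0.0494,-0.0058],[0,0,0]],[[0.0104,-0.0494,-0.0058],[0,0,0]],[[0.0104,-0.0494,-0.0058],[0,0,0]],[[0.0104,-0.0494,-0.0058],[0,0,0]],[[0.0104,-0.0494,-0.0058],[0,0,0]],[[0,0,0],[0,0,0]],[[0,0,0],[0,0,0]]]'
python3 - <<'E'
from h import *
s=bot.state();print(s["tcp_pos"],R.from_rotvec(s["tcp_rot"]).as_matrix().round(3))
d=imaging.get_image("wrist");np.save("w0.npy",d,allow_pickle=True);cv2.imwrite("pics/w0.png",d["color"][:,:,::-1])
print(d["fx"],d["k1"],-R.from_rotvec(d["rvec"]).as_matrix().T@d["tvec"])
E
```

```text
time_s: 1.5
tcp_pos: [367.7, -236.9, 272.2]
tcp_rot: [3.135, -0.2, 0.0]
force: [0.5, -0.1, -0.4]
grip_width: 1.0
finger_force: 0.0
time_s: 2.38
tcp_pos: [450.1, -0.4, 300.7]
tcp_rot: [3.135, -0.2, -0.001]
force: [-0.7, -0.9, -0.7]
grip_width: 1.001
finger_force: 0.0
[ 4.50130340e+02 -3.98501967e-01  3.00720104e+02] [[ 0.992 -0.127 -0.   ]
 [-0.127 -0.992 -0.   ]
 [-0.     0.    -1.   ]]
376.7350458914367 -0.040845473964026935 [528.31309803  -9.72030664 444.14250208]
```

View pics/w0.png

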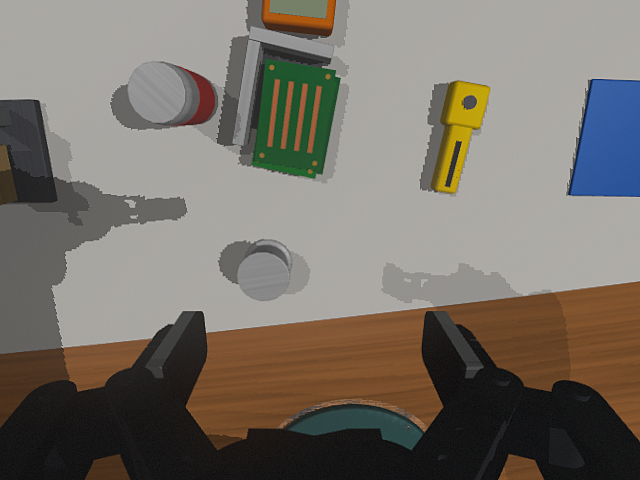

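The wrist view shows the fence corner at about (260,42), the boards' top face centred at (296,118), the can at (163,93), the spool at (265,272) and the pad at (610,137). I'll take an enlarged crop of the jig.

Run:
```python
from h import *
d=np.load("w0.npy",allow_pickle=True).item()
cv2.imwrite("pics/c3.png",cv2.resize(d["color"][20:185,205:355,::-1],None,fx=3.6,fy=3.6,interpolation=cv2.INTER_CUBIC))
```

```text
(no output)
```

View pics/c3.png

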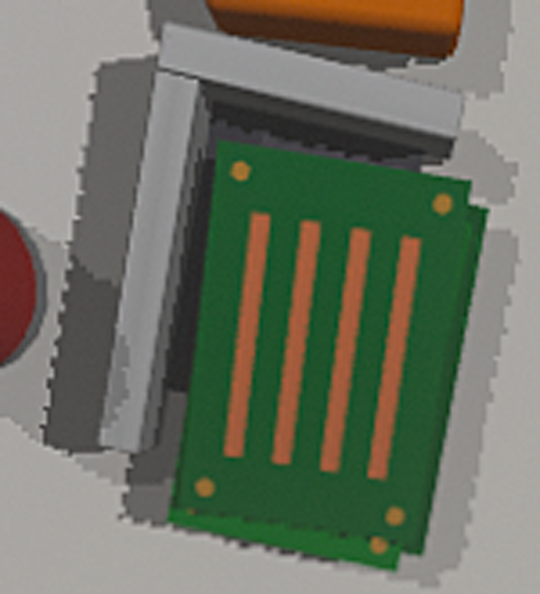

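Run:
```python
from h import *
d=np.load("w0.npy",allow_pickle=True).item()
P=lambda x,y:(205+x/3.6-.36,20+y/3.6-.36)
q=cast(d,[P(200,81),P(457,137),P(140,452),P(165,25),P(463,95)],46)[:,:2];print(q.round(1))
c,f,s=q[:3]; print("len",np.linalg.norm(f-c),np.linalg.norm(s-c))
u=c-f;w=c-s;print("yaw far",np.arctan2(-u[0],u[1]),"yaw side",np.arctan2(w[1],w[0]))
yaw=-.352
Rj=np.array([[np.cos(yaw),-np.sin(yaw)],[np.sin(yaw),np.cos(yaw)]])
b=cast(d,[P(218,140),P(472,183),P(422,553),P(174,507)],41)[:,:2]
print("board4 in jig",((b-c)@Rj).round(1))
h,sa,v=cv2.split(hsv(d));m=(h>40)&(h<80)&(sa>80)&(v>40);g=blob(m)
gj=(cast(d,g,35)[:,:2]-c)@Rj;print("green ext jig",gj.min(0),gj.max(0))
m=(h>100)&(h<125)&(sa>150)
print("pad",rect(d,blob(m),10))
# head of block visible? foot edge
```

```text
[[607.8  32.2]
 [585.1 -34.1]
 [514.6  65.4]
 [622.4  39.1]
 [595.2 -36.9]]
len 70.02030678099233 98.87686161276207
yaw far -0.3293910924168406 yaw side -0.3423187896071559
board4 in jig [[ -12.7   -6.7]
 [  -8.1  -76.8]
 [-109.7  -86.4]
 [-112.7  -12.5]]
green ext jig [-118.17669002  -86.5237921 ] [-7.03901064 -5.68385104]
pad ((467.43963623046875, -350.92120361328125), (89.55792236328125, 129.0046844482422), 82.2752456665039)
```

```bash
python3 -m inch '[[[-0.007,-0.048,0],[0,0,0]],[[-0.007,-0.048,0],[0,0,0]],[[-0.007,-0.048,0],[0,0,0]],[[-0.007,-0.048,0],[0,0,0]],[[-0.007,-0.048,0],[0,0,0]],[[-0.007,-0.048,0],[0,0,0]],[[-0.007,-0.048,0],[0,0,0]],[[0,0,0],[0,0,0]],[[0,0,0],[0,0,0]]]'
python3 - <<'E'
from h import *
d=imaging.get_image("wrist");np.save("w1.npy",d,allow_pickle=True)
u=proj(d,[[522,338,100]])[0].astype(int);print(u)
c=d["color"];cv2.imwrite("pics/w1.png",c[max(u[1]-150,0):u[1]+150,max(u[0]-150,0):u[0]+150,::-1].repeat(2,0).repeat(2,1))
E
```

```text
time_s: 3.55
tcp_pos: [444.8, 338.2, 300.5]
tcp_rot: [3.134, -0.202, -0.001]
force: [0.2, -0.8, -0.8]
grip_width: 1.0
finger_force: 0.0
[303 124]
```

View pics/w1.png

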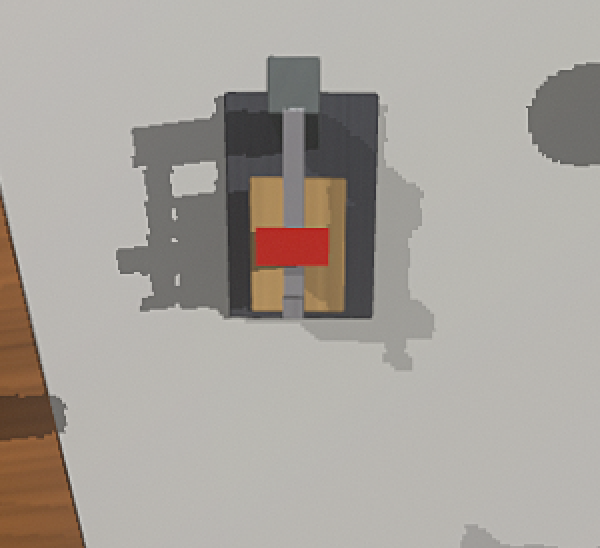

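The handle's top face is centred at crop (292,247), which is full-image (299,123.5). The arm is vertical in the image, so the yaw is right.

Run:
```python
from h import *
d=np.load("w1.npy",allow_pickle=True).item()
h,sa,v=cv2.split(hsv(d));m=((h<6)|(h>174))&(sa>150)&(v>120);m[:80]=0;m[160:]=0;m[:,:200]=0
c=blob(m);p=rect(d,c,142);print(p,c.min(0),c.max(0))
s=bot.state();Rm=R.from_rotvec(s["tcp_rot"]).as_matrix()
print(Rm.T@(np.array([*p[0],91])-s["tcp_pos"]))
post=cast(d,[[153+147,42],[153+146,153]],130);print(post, np.arctan2(*(post[0]-post[1])[1::-1]))
f=cast(d,[[153+112.5,47],[153+189,47],[153+186.5,159],[153+114,159]],18);print(f,f[:,:2].mean(0))
```

```text
((523.4479370117188, 340.83135986328125), (27.03560447692871, 13.285467147827148), 82.48068237304688) [281 114] [316 132]
[ 77.45865224 -13.17577125 209.71550899]
[[581.76631444 331.80197444 130.        ]
 [500.18463809 344.13930371 130.        ]] -0.15008945667683285
[[602.7836986  368.6868677   18.        ]
 [592.48493187 290.66058516  18.        ]
 [479.74416155 305.86706651  18.        ]
 [490.24347439 385.78091239  18.        ]] [541.3140666  337.74885794]
```

```bash
python3 -m inch '[[[0.0388,-0.0062,0],[0,0,0]],[[0.0388,-0.0062,0],[0,0,0]],[[0,0,0.05],[0,0,0]],[[0,0,0.05],[0,0,0]],[[0,0,0.05],[0,0,0]],[[0,0,0.04],[0,0,0]],[[0,0,0.0197],[0,0,0]],[[0,0,0],[0,0,0]]]'
python3 -m inch '[[[0,0,0],[0,0,0]],[[0,0,0],[0,0,0]],[[0,0,0],[0,0,0]],[[0,0,0],[0,0,0]],[[0,0,0],[0,0,0]],[[0,0,0],[0,0,0]],[[0,0,0],[0,0,0]],[[0,0,0],[0,0,0]]]' -1 80
```

```text
time_s: 4.6
tcp_pos: [523.0, 341.0, 90.9]
tcp_rot: [3.134, -0.201, -0.001]
force: [-0.3, 0.2, 1.3]
grip_width: 0.998
finger_force: 0.0
time_s: 5.6
tcp_pos: [523.2, 342.1, 92.0]
tcp_rot: [-3.135, 0.2, -0.001]
force: [-1.4, -1.4, 7.5]
grip_width: 0.316
finger_force: 78.1
```

```bash
python3 -m inch '[[[0,0,-0.01],[0,0,0]],[[0,0,-0.01],[0,0,0]],[[0,0,0],[0,0,0]],[[-0.015,0,0],[0,0,0]],[[-0.03,0,0],[0,0,0]],[[-0.03,0,0],[0,0,0]],[[0,0,0],[0,0,0]]]'
python3 - <<'E'
from h import *
d=imaging.get_image("wrist");np.save("w2.npy",d,allow_pickle=True);cv2.imwrite("pics/w2.png",d["color"][:,:,::-1])
E
```

```text
time_s: 6.48
tcp_pos: [445.4, 352.1, 111.1]
tcp_rot: [3.135, -0.195, -0.002]
force: [0.0, -0.0, -0.2]
grip_width: 0.318
finger_force: 78.7
```

View pics/w2.png

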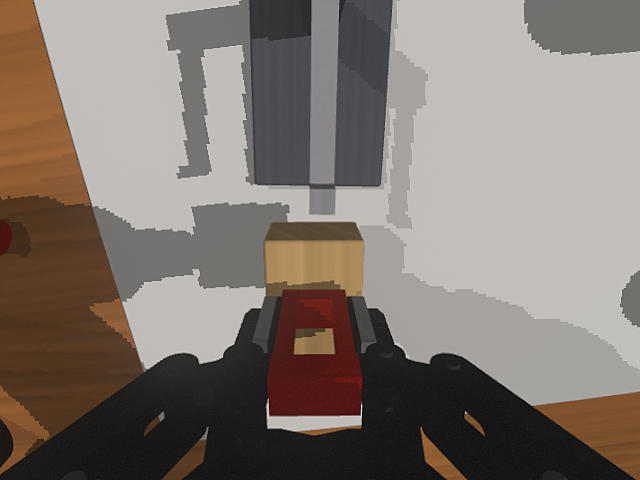

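The block is held and clear of the hook. The head's front top edge runs (265..363,240) and its bottom edge (272..355,222). I'll use these to check where the block sits in the hand.

Run:
```python
from h import *
d=np.load("w2.npy",allow_pickle=True).item();s=bot.state();T=s["tcp_pos"];Rm=R.from_rotvec(s["tcp_rot"]).as_matrix()
for z in (59,62,65,68):
    t=(cast(d,[[265,240],[363,240]],z+34)-T)@Rm;b=(cast(d,[[272,222],[355,222]],z)-T)@Rm
    print(z,t.round(1).tolist(),b.round(1).tolist())
print(s["tcp_pos"],s["tcp_rot"])
```

```text
59 [[26.1, -23.1, 18.2], [26.1, 21.0, 18.2]] [[25.5, -23.6, 52.2], [25.5, 20.9, 52.2]]
62 [[27.1, -22.7, 15.2], [27.1, 20.6, 15.2]] [[26.3, -23.3, 49.2], [26.3, 20.6, 49.2]]
65 [[28.0, -22.3, 12.2], [28.0, 20.1, 12.2]] [[27.1, -22.9, 46.2], [27.1, 20.2, 46.2]]
68 [[29.0, -21.9, 9.2], [29.0, 19.7, 9.2]] [[27.9, -22.6, 43.2], [27.9, 19.9, 43.2]]
[447.07279054 351.68596713 111.1939119 ] [ 3.13511087e+00 -1.96899450e-01 -3.64624796e-04]
```

```bash
python3 -m inch '[[[0,0,-0.035],[0,0,0.106]],[[0,0,-0.035],[0,0,0.105]],[[0.0248,0.047,0],[0,0,0]],[[0.0248,0.047,0],[0,0,0]],[[0.0248,0.047,0],[0,0,0]],[[0.0248,0.047,0],[0,0,0]],[[0.0248,0.047,0],[0,0,0]],[[0.0248,0.047,0],[0,0,0]],[[0.0248,0.047,0],[0,0,0]],[[0.0248,0.047,0],[0,0,0]]]'
cat >> h.py <<'E'
C=np.array([606.,30.]);YAW=-.337
RJ=R.from_euler("z",YAW).as_matrix()[:2,:2]
def jig():
    s=bot.state();T=s["tcp_pos"];M=R.from_rotvec(s["tcp_rot"]).as_matrix()
    print("t",round(s["time_s"],2),"jig",((T[:2]-C)@RJ).round(1),"z",T[2].round(1),"tool yaw",np.arctan2(M[1,0],M[0,0]).round(3),"F jig",(s["force"][:2]@RJ).round(1),s["force"][2].round(1)," M",s["moment"].round(2))
E
python3 -m inch '[[[0,0,0],[0,0,0]],[[0,0,0],[0,0,0]]]'; python3 -c "
from h import *
jig()"
```

```text
time_s: 7.78
tcp_pos: [511.0, -71.2, 181.2]
tcp_rot: [3.097, -0.529, 0.0]
force: [0.9, 0.6, -0.4]
grip_width: 0.316
finger_force: 78.8
time_s: 8.02
tcp_pos: [510.8, -68.9, 181.0]
tcp_rot: [-3.096, 0.529, 0.001]
force: [0.1, 0.3, -1.4]
grip_width: 0.314
finger_force: 79.0
t 8.03 jig [ -57.2 -124.8] z 181.0 tool yaw -0.339 F jig [-0.   0.3] -1.4  M [ 0.01  0.05 -0.01]
```

```bash
python3 -m inch '[[[0,0,0.045],[0,0,0]],[[0,0,0.045],[0,0,0]],[[0,0,0.025],[0,0,0]],[[0,0,0.008],[0,0,0]],[[0,0,0],[0,0,0]]]'; python3 -c "
from h import *
jig()"
python3 -m inch '[[[0,-0.005,0],[0,0,0]],[[0,-0.005,0],[0,0,0]],[[0,-0.004,0],[0,0,0]],[[0,-0.004,0],[0,0,0]],[[0,-0.003,0],[0,0,0]],[[0,-0.003,0],[0,0,0]],[[0,-0.002,0],[0,0,0]],[[0,0,0],[0,0,0]]]'; python3 -c "
from h import *
jig()"
```

```text
time_s: 8.65
tcp_pos: [511.1, -68.4, 58.5]
tcp_rot: [-3.097, 0.527, 0.0]
force: [0.5, -1.0, 0.2]
grip_width: 0.315
finger_force: 79.0
t 8.65 jig [ -57.  -124.3] z 58.5 tool yaw -0.337 F jig [ 0.8 -0.7] 0.2  M [-0.02  0.03 -0.02]
time_s: 9.65
tcp_pos: [519.5, -44.4, 58.1]
tcp_rot: [-3.097, 0.529, 0.0]
force: [-0.4, 0.6, -0.9]
grip_width: 0.315
finger_force: 79.0
t 9.65 jig [-57.  -98.8] z 58.1 tool yaw -0.338 F jig [-0.6  0.4] -0.9  M [-0.05  0.02 -0.04]
```

```bash
python3 -m inch '[[[0,-0.002,0],[0,0,0]],[[0,-0.002,0],[0,0,0]],[[0,0,0],[0,0,0]]]';python3 -m inch '[[[0,-0.001,0],[0,0,0]],[[0,-0.001,0],[0,0,0]],[[0,0,0],[0,0,0]]]'; python3 -c "
from h import *
jig()"
```

```text
time_s: 10.02
tcp_pos: [520.9, -40.6, 58.2]
tcp_rot: [-3.097, 0.528, -0.0]
force: [-0.4, -1.2, -2.0]
grip_width: 0.313
finger_force: 79.0
time_s: 10.4
tcp_pos: [521.3, -39.2, 58.1]
tcp_rot: [3.096, -0.529, -0.001]
force: [-2.5, -4.2, 0.9]
grip_width: 0.311
finger_force: 79.3
t 10.4 jig [-57.1 -93.3] z 58.1 tool yaw -0.338 F jig [-1.  -4.8] 0.9  M [-1.1   0.57  0.05]
```

```bash
python3 -m inch '[[[0,-0.0015,0],[0,0,0]],[[0,0,0],[0,0,0]]]'; python3 -c "
from h import *
jig()";python3 -m inch '[[[0,-0.0015,0],[0,0,0]],[[0,0,0],[0,0,0]]]'; python3 -c "
from h import *
jig()"
```

```text
time_s: 10.65
tcp_pos: [521.4, -37.9, 58.0]
tcp_rot: [3.096, -0.529, -0.002]
force: [-4.3, -4.4, 1.6]
grip_width: 0.317
finger_force: 79.2
t 10.65 jig [-57.3 -92.1] z 58.0 tool yaw -0.338 F jig [-2.6 -5.5] 1.6  M [-1.3   0.94  0.1 ]
time_s: 10.9
tcp_pos: [521.7, -37.2, 58.0]
tcp_rot: [3.095, -0.53, -0.002]
force: [-4.5, -9.2, 2.2]
grip_width: 0.316
finger_force: 79.5
t 10.9 jig [-57.4 -91.3] z 58.0 tool yaw -0.339 F jig [ -1.2 -10.2] 2.2  M [-2.29  1.31  0.18]
```

```bash
python3 -m inch '[[[0,0.015,0],[0,0,0]],[[0,0.02,0],[0,0,0]],[[0,0.005,-0.035],[0,0,0]],[[0,0,-0.035],[0,0,0]],[[0,0,-0.035],[0,0,0]]]';python3 - <<'E'
from h import *
jig(); print(bot.state()["qpos"].round(2))
d=np.load("w0.npy",allow_pickle=True).item()
p=cast(d,[[264,276]],56)[0];print("spool",p,(p[:2]-C)@RJ)
p=cast(d,[[434,192],[456,82],[490,90]],20);print("strip",p.round(),((p[:,:2]-C)@RJ).round())
E
```

```text
time_s: 11.52
tcp_pos: [509.0, -74.2, 164.3]
tcp_rot: [-3.096, 0.529, -0.0]
force: [-0.1, 0.4, -1.2]
grip_width: 0.318
finger_force: 79.4
t 11.53 jig [ -57.1 -130.4] z 164.3 tool yaw -0.338 F jig [-0.2  0.4] -1.2  M [-0.06 -0.    0.01]
[ 0.34  0.32 -0.3   1.94  0.12  0.9  -1.93]
spool [372.32901029  66.90175601  56.        ] [-232.72903902  -42.43896113]
strip [[ 435. -135.   20.]
 [ 550. -163.   20.]
 [ 537. -199.   20.]] [[-107. -213.]
 [  11. -201.]
 [  11. -239.]]
```

```bash
python3 -m inch '[[[0,0,0],[0,0,-0.1745]],[[0,0,0],[0,0,-0.1745]],[[0,0,0],[0,0,-0.1745]],[[0,0,0],[0,0,-0.1745]],[[0,0,0],[0,0,-0.1745]],[[0,0,0],[0,0,-0.1745]],[[0,0,0],[0,0,-0.1745]],[[0,0,0],[0,0,-0.1745]],[[0,0,0],[0,0,-0.1745]]]'
python3 -m inch '[[[0.0318,-0.0317,0],[0,0,0]],[[0.0318,-0.0317,0],[0,0,0]],[[0.0318,-0.0317,0],[0,0,0]],[[0,0,0],[0,0,0]],[[0,0,0],[0,0,0]]]'; python3 -c "
from h import *
jig();d=imaging.get_image('wrist');np.save('w3.npy',d,allow_pickle=True);cv2.imwrite('pics/w3.png',d['color'][:,:,::-1])"
```

```text
time_s: 12.65
tcp_pos: [509.1, -74.2, 163.2]
tcp_rot: [2.559, 1.823, 0.001]
force: [0.9, 0.2, -1.6]
grip_width: 0.314
finger_force: 79.5
time_s: 13.28
tcp_pos: [451.5, 47.1, 163.3]
tcp_rot: [2.564, 1.815, 0.001]
force: [-0.0, -0.5, -0.9]
grip_width: 0.314
finger_force: 79.4
t 13.28 jig [-151.5  -34.9] z 163.3 tool yaw 1.232 F jig [ 0.1 -0.5] -0.9  M [ 0.02  0.06 -0.02]
```

View pics/w3.png

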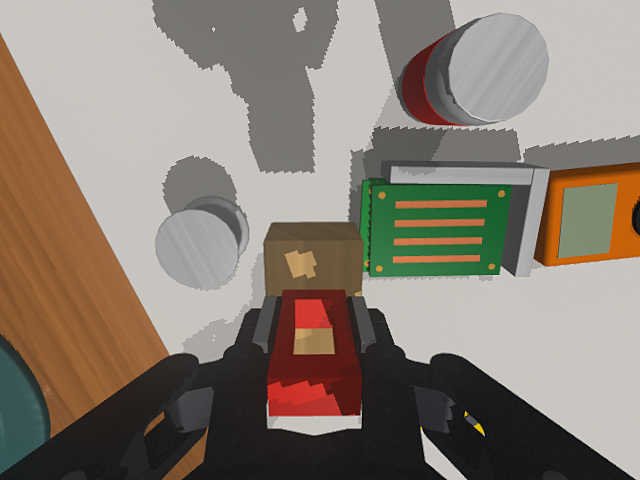

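The boards now lie along the side fence, with their near edge at px ~362. Next I lower the block and push along the jig's x.

```bash
python3 -m inch '[[[0,0,0.045],[0,0,0]],[[0,0,0.04],[0,0,0]],[[0,0,0.015],[0,0,0]],[[0,0,0.005],[0,0,0]],[[0,0,0],[0,0,0]]]'; python3 -c "
from h import *
jig()"
python3 -m inch '[[[0,0.005,0],[0,0,0]],[[0,0.005,0],[0,0,0]],[[0,0.004,0],[0,0,0]],[[0,0.004,0],[0,0,0]],[[0,0.003,0],[0,0,0]],[[0,0.003,0],[0,0,0]],[[0,0.002,0],[0,0,0]],[[0,0,0],[0,0,0]]]'; python3 -c "
from h import *
jig()"
```

```text
time_s: 13.95
tcp_pos: [451.8, 47.6, 58.9]
tcp_rot: [2.564, 1.815, 0.001]
force: [0.6, 0.0, -0.7]
grip_width: 0.317
finger_force: 79.5
t 13.95 jig [-151.4  -34.3] z 58.9 tool yaw 1.232 F jig [0.6 0.2] -0.7  M [ 0.09 -0.   -0.04]
time_s: 14.95
tcp_pos: [476.0, 39.0, 58.2]
tcp_rot: [2.564, 1.815, 0.001]
force: [-0.6, 0.4, -1.1]
grip_width: 0.319
finger_force: 79.5
t 14.95 jig [-125.7  -34.4] z 58.2 tool yaw 1.232 F jig [-0.7  0.2] -1.1  M [-0.03  0.09 -0.03]
```

```bash
python3 -m inch '[[[0,0.002,0],[0,0,0]],[[0,0.002,0],[0,0,0]],[[0,0,0],[0,0,0]]]'; python3 -c "
from h import *
jig()"
python3 -m inch '[[[0,0.0015,0],[0,0,0]],[[0,0,0],[0,0,0]]]'; python3 -c "
from h import *
jig()"
python3 -m inch '[[[0,0.0015,0],[0,0,0]],[[0,0,0],[0,0,0]]]'; python3 -c "
from h import *
jig()"
```

```text
time_s: 15.32
tcp_pos: [479.2, 37.9, 58.1]
tcp_rot: [-2.563, -1.816, 0.001]
force: [-2.9, 0.2, -2.3]
grip_width: 0.311
finger_force: 79.5
t 15.32 jig [-122.2  -34.5] z 58.1 tool yaw 1.233 F jig [-2.8 -0.7] -2.3  M [0.19 0.68 0.  ]
time_s: 15.58
tcp_pos: [479.8, 37.6, 57.9]
tcp_rot: [-2.562, -1.815, 0.003]
force: [-10.6, 2.3, 5.2]
grip_width: 0.315
finger_force: 80.6
t 15.57 jig [-121.6  -34.6] z 57.9 tool yaw 1.233 F jig [-10.8  -1.3] 5.2  M [ 0.74  2.65 -0.08]
time_s: 15.82
tcp_pos: [480.1, 37.4, 57.7]
tcp_rot: [-2.561, -1.815, 0.006]
force: [-17.4, 5.4, 8.3]
grip_width: 0.32
finger_force: 81.4
t 15.82 jig [-121.3  -34.6] z 57.7 tool yaw 1.233 F jig [-18.2  -0.7] 8.3  M [ 1.36  4.26 -0.05]
```

```bash
python3 -m inch '[[[0,-0.015,0],[0,0,0]],[[0,0,-0.05],[0,0,0]],[[0,0,-0.055],[0,0,0]],[[-0.04,0.05,0],[0,0,0]],[[-0.045,0.05,0],[0,0,0]],[[0,0,0],[0,0,0]],[[0,0,0],[0,0,0]]]'; python3 -c "
from h import *
jig();d=imaging.get_image('wrist');np.save('w4.npy',d,allow_pickle=True)
u=proj(d,[[*(C+RJ@np.array(p)),41] for p in [(0,0),(-100,0),(-100,-70),(0,-70)]]).round();print(u)
a=np.clip(u.min(0)-20,0,None).astype(int);b=u.max(0).astype(int)+20;print(a,b)
c=d['color'][a[1]:b[1],a[0]:b[0],::-1];k=min(790/c.shape[1],590/c.shape[0]);print(k);cv2.imwrite('pics/w4.png',cv2.resize(c,None,fx=k,fy=k,interpolation=cv2.INTER_CUBIC))"
```

```text
time_s: 16.7
tcp_pos: [531.1, -65.7, 163.2]
tcp_rot: [2.564, 1.816, 0.001]
force: [-0.8, 0.5, -0.8]
grip_width: 0.315
finger_force: 80.1
t 16.7 jig [ -39.1 -115.1] z 163.2 tool yaw 1.232 F jig [-0.9  0.2] -0.8  M [ 0.06 -0.01  0.02]
[[373.  64.]
 [219.  65.]
 [227. 173.]
 [369. 172.]]
[199  44] [393 193]
3.959731543624161
```

View pics/w4.png

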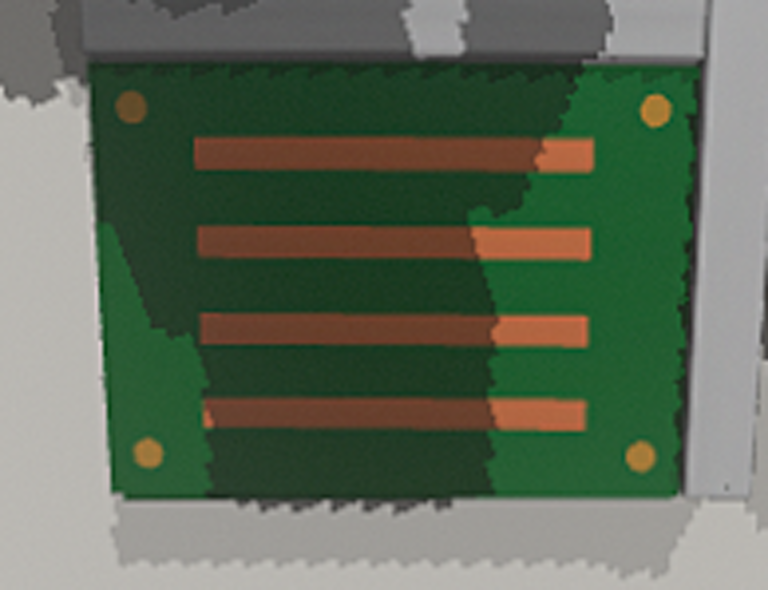

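The stack is flush and its edges are in line: it runs from px (90,62) to (697,497) in the crop, against both fences. I'll give each direction one more firm tap to be sure.

```bash
python3 -m inch '[[[0,0,0],[0,0,0.1745]],[[0,0,0],[0,0,0.1745]],[[0,0,0],[0,0,0.1745]],[[0,0,0],[0,0,0.1745]],[[0,0,0],[0,0,0.1745]],[[0,0,0],[0,0,0.1745]],[[0,0,0],[0,0,0.1745]],[[0,0,0],[0,0,0.1745]],[[0,0,0],[0,0,0.1745]],[[-0.014,0.01,0],[0,0,0]]]'
python3 -m inch '[[[0,0,0],[0,0,0]],[[0,0,0.045],[0,0,0]],[[0,0,0.04],[0,0,0]],[[0,0,0.015],[0,0,0]],[[0,0,0.005],[0,0,0]],[[0,-0.012,0],[0,0,0]],[[0,-0.01,0],[0,0,0]],[[0,-0.005,0],[0,0,0]],[[0,0,0],[0,0,0]]]'; python3 -c "
from h import *
jig()"
```

```text
time_s: 18.0
tcp_pos: [514.8, -69.1, 163.3]
tcp_rot: [-3.096, 0.529, -0.001]
force: [0.3, 0.6, -0.9]
grip_width: 0.319
finger_force: 80.0
time_s: 19.12
tcp_pos: [523.9, -44.9, 58.5]
tcp_rot: [-3.097, 0.527, -0.001]
force: [0.3, 0.2, -0.3]
grip_width: 0.311
finger_force: 80.0
t 19.12 jig [-52.7 -97.9] z 58.5 tool yaw -0.337 F jig [0.2 0.3] -0.3  M [-0.04  0.   -0.02]
```

Last contact was around -92.

```bash
python3 -m inch '[[[0,-0.003,0],[0,0,0]],[[0,-0.002,0],[0,0,0]],[[0,-0.001,0],[0,0,0]],[[0,0,0],[0,0,0]]]'; python3 -c "
from h import *
jig()"
python3 -m inch '[[[0,-0.0015,0],[0,0,0]],[[0,0,0],[0,0,0]]]'; python3 -c "
from h import *
jig()"
python3 -m inch '[[[0,-0.0015,0],[0,0,0]],[[0,0,0],[0,0,0]]]'; python3 -c "
from h import *
jig()"
```

```text
time_s: 19.62
tcp_pos: [525.6, -39.9, 58.1]
tcp_rot: [3.097, -0.529, -0.0]
force: [-0.3, -0.0, -0.3]
grip_width: 0.315
finger_force: 80.2
t 19.62 jig [-52.8 -92.5] z 58.1 tool yaw -0.338 F jig [-0.3 -0.1] -0.3  M [-0.01 -0.02 -0.03]
time_s: 19.88
tcp_pos: [525.9, -38.7, 58.1]
tcp_rot: [3.096, -0.529, -0.001]
force: [-2.1, -3.2, 0.9]
grip_width: 0.321
finger_force: 80.4
t 19.88 jig [-52.8 -91.3] z 58.1 tool yaw -0.338 F jig [-0.9 -3.8] 0.9  M [-0.86  0.39  0.01]
time_s: 20.12
tcp_pos: [526.3, -37.9, 58.2]
tcp_rot: [3.095, -0.53, -0.001]
force: [-3.9, -8.5, 2.1]
grip_width: 0.316
finger_force: 80.6
t 20.12 jig [-52.8 -90.5] z 58.2 tool yaw -0.339 F jig [-0.9 -9.4] 2.1  M [-1.97  0.75  0.07]
```

```bash
python3 -m inch '[[[0,-0.0015,0],[0,0,0]],[[0,0,0],[0,0,0]]]'; python3 -c "
from h import *
jig()"
python3 -m inch '[[[0,0.02,0],[0,0,0]],[[0,0.015,-0.01],[0,0,0]],[[0,0,-0.045],[0,0,0]],[[0,0,-0.05],[0,0,0]],[[0,0,0],[0,0,0]]]'
python3 -m inch '[[[0,0,0],[0,0,-0.1745]],[[0,0,0],[0,0,-0.1745]],[[0,0,0],[0,0,-0.1745]],[[0,0,0],[0,0,-0.1745]],[[0,0,0],[0,0,-0.1745]],[[0,0,0],[0,0,-0.1745]],[[0,0,0],[0,0,-0.1745]],[[0,0,0],[0,0,-0.1745]],[[0,0,0],[0,0,-0.1745]]]'; python3 -c "
from h import *
jig()"
```

```text
time_s: 20.38
tcp_pos: [526.4, -37.7, 58.1]
tcp_rot: [3.094, -0.531, -0.002]
force: [-5.5, -14.1, 5.3]
grip_width: 0.315
finger_force: 81.0
t 20.38 jig [-52.7 -90.2] z 58.1 tool yaw -0.34 F jig [ -0.5 -15.1] 5.3  M [-3.62  1.38  0.13]
time_s: 21.0
tcp_pos: [517.4, -68.7, 167.3]
tcp_rot: [-3.096, 0.529, -0.01]
force: [-0.2, 0.2, -1.9]
grip_width: 0.316
finger_force: 80.4
time_s: 22.12
tcp_pos: [515.2, -68.5, 163.0]
tcp_rot: [-2.558, -1.823, 0.0]
force: [-1.0, 0.3, -1.2]
grip_width: 0.316
finger_force: 80.4
t 22.12 jig [ -53.1 -123. ] z 163.0 tool yaw 1.238 F jig [-1. -0.] -1.2  M [-0.03 -0.03  0.01]
```

```bash
python3 -m inch '[[[0.0293,-0.029,0],[0,0,0]],[[0.0293,-0.029,0],[0,0,0]],[[0.0293,-0.029,0],[0,0,0]],[[0,0,0],[0,0,0]],[[0,0,0.045],[0,0,0]],[[0,0,0.04],[0,0,0]],[[0,0,0.015],[0,0,0]],[[0,0,0.005],[0,0,0]],[[0,0.01,0],[0,0,0]],[[0,0.005,0],[0,0,0]]]'
python3 -m inch '[[[0,0.002,0],[0,0,0]],[[0,0,0],[0,0,0]]]'; python3 -c "
from h import *
jig()"
```

```text
time_s: 23.38
tcp_pos: [478.3, 37.9, 59.3]
tcp_rot: [2.563, 1.814, 0.003]
force: [-0.2, -0.3, -1.0]
grip_width: 0.314
finger_force: 80.4
time_s: 23.62
tcp_pos: [478.9, 37.5, 58.5]
tcp_rot: [2.564, 1.815, 0.001]
force: [-0.2, 0.1, -1.6]
grip_width: 0.313
finger_force: 80.4
t 23.62 jig [-122.5  -34.9] z 58.5 tool yaw 1.232 F jig [-0.2 -0. ] -1.6  M [ 0.   -0.03  0.04]
```

```bash
python3 -m inch '[[[0,0.0015,0],[0,0,0]],[[0,0,0],[0,0,0]]]'; python3 -c "
from h import *
jig()"
python3 -m inch '[[[0,0.0015,0],[0,0,0]],[[0,0,0],[0,0,0]]]'; python3 -c "
from h import *
jig()"
python3 -m inch '[[[0,0.0012,0],[0,0,0]],[[0,0,0],[0,0,0]]]'; python3 -c "
from h import *
jig()"
```

```text
time_s: 23.88
tcp_pos: [479.7, 37.2, 58.1]
tcp_rot: [-2.563, -1.815, 0.001]
force: [-2.7, 0.6, 1.4]
grip_width: 0.317
finger_force: 80.6
t 23.88 jig [-121.5  -35. ] z 58.1 tool yaw 1.232 F jig [-2.8 -0.3] 1.4  M [0.14 0.6  0.  ]
time_s: 24.12
tcp_pos: [480.0, 37.1, 57.9]
tcp_rot: [-2.562, -1.815, 0.004]
force: [-11.3, 4.7, 5.9]
grip_width: 0.316
finger_force: 81.5
t 24.12 jig [-121.3  -35. ] z 57.9 tool yaw 1.233 F jig [-12.2   0.7] 5.9  M [ 0.87  2.51 -0.1 ]
time_s: 24.38
tcp_pos: [480.1, 37.0, 57.6]
tcp_rot: [-2.561, -1.815, 0.006]
force: [-16.4, 6.6, 9.9]
grip_width: 0.312
finger_force: 82.1
t 24.38 jig [-121.1  -35. ] z 57.6 tool yaw 1.233 F jig [-17.7   0.9] 9.9  M [ 1.37  3.95 -0.18]
```

```bash
python3 -m inch '[[[0,-0.015,0],[0,0,0]],[[0,0,-0.05],[0,0,0]],[[0,0,-0.055],[0,0,0]],[[-0.04,0.045,0],[0,0,0]],[[-0.045,0.045,0],[0,0,0]],[[0,0,0],[0,0,0]],[[0,0,0],[0,0,0]]]'; python3 -c "
from h import *
jig();d=imaging.get_image('wrist');np.save('w5.npy',d,allow_pickle=True)
h,s,v=cv2.split(hsv(d));m=(h>40)&(h<85)&(s>80)&(v>25);c=blob(m);print(rect(d,c,41), (np.array(rect(d,c,41)[0])-C)@RJ)
c=d['color'][30:200,190:400,::-1];cv2.imwrite('pics/w5.png',cv2.resize(c,None,fx=3.4,fy=3.4,interpolation=cv2.INTER_CUBIC))"
```

```text
time_s: 25.25
tcp_pos: [524.2, -67.4, 163.0]
tcp_rot: [-2.563, -1.815, 0.0]
force: [-0.3, 1.0, -0.4]
grip_width: 0.319
finger_force: 80.7
t 25.25 jig [ -45.  -118.9] z 163.0 tool yaw 1.232 F jig [-0.6  0.9] -0.4  M [ 0.01  0.03 -0.03]
((549.047119140625, 16.241378784179688), (69.54042053222656, 100.30623626708984), 70.42351531982422) [-49.19994262 -31.81659854]
```

View pics/w5.png

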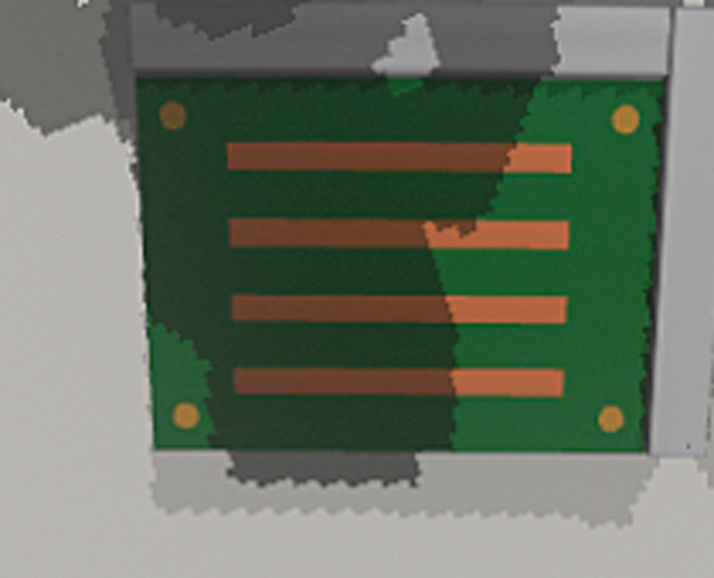

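The stack is square: the outline measures 69.5 × 100.3 mm with all edges in line against both fences. Next is the pad.

```bash
python3 -m inch '[[[-0.047,0.0053,-0.003],[0,0,0]],[[-0.047,0.0053,-0.003],[0,0,0]],[[-0.047,0.0053,-0.003],[0,0,0]],[[-0.047,0.0053,-0.003],[0,0,0]],[[-0.047,0.0053,-0.003],[0,0,0]],[[-0.047,0.0053,-0.003],[0,0,0]],[[-0.047,0.0053,-0.003],[0,0,0]],[[-0.047,0.0053,-0.003],[0,0,0]],[[0,0,0],[0,0,0]],[[0,0,0],[0,0,0]]]'; python3 -c "
from h import *
d=imaging.get_image('wrist');t=imaging.get_image('top')
for q in(d,t):
    h,s,v=cv2.split(hsv(q));m=(h>100)&(h<125)&(s>150);c=blob(m);print(rect(q,c,10),c.min(0),c.max(0))
s=bot.state();print(s['tcp_pos'],R.from_rotvec(s['tcp_rot']).as_matrix().round(4))"
```

```text
time_s: 26.55
tcp_pos: [440.5, -435.0, 187.1]
tcp_rot: [-2.562, -1.818, -0.001]
force: [0.4, 0.7, -0.8]
grip_width: 0.317
finger_force: 80.7
((466.25860595703125, -362.1300048828125), (108.68172454833984, 128.83123779296875), 82.31620025634766) [221  36] [400 203]
((465.3439025878906, -362.80499267578125), (105.42619323730469, 124.86444854736328), 82.33154296875) [469 240] [525 302]
[ 440.60479738 -434.90472823  187.26324935] [[ 3.298e-01  9.441e-01  1.000e-04]
 [ 9.441e-01 -3.298e-01  4.000e-04]
 [ 4.000e-04 -1.000e-04 -1.000e+00]]
```

```bash
python3 -m inch '[[[0,0,0],[0,0,-0.1]],[[0,0,0],[0,0,-0.1]],[[0.038,0.0083,0],[0,0,0]],[[0.0385,0.0083,0],[0,0,0]],[[0,0,0],[0,0,0]],[[0,0,0.05],[0,0,0]],[[0,0,0.045],[0,0,0]],[[0,0,0.02],[0,0,0]],[[0,0,0.008],[0,0,0]],[[0,0,0],[0,0,0]]]'
python3 -m inch '[[[0,0,0.002],[0,0,0]],[[0,0,0.001],[0,0,0]],[[0,0,0],[0,0,0]]]';python3 -m inch '[[[0,0,0.001],[0,0,0]],[[0,0,0.001],[0,0,0]],[[0,0,0],[0,0,0]]]'
```

```text
time_s: 27.9
tcp_pos: [467.2, -363.3, 65.0]
tcp_rot: [2.369, 2.062, 0.0]
force: [0.6, 0.6, -0.4]
grip_width: 0.313
finger_force: 80.7
time_s: 28.28
tcp_pos: [466.8, -363.3, 61.5]
tcp_rot: [2.37, 2.062, 0.0]
force: [-0.6, 0.3, -0.7]
grip_width: 0.313
finger_force: 80.7
time_s: 28.65
tcp_pos: [466.7, -363.1, 59.1]
tcp_rot: [-2.37, -2.062, 0.0]
force: [0.3, -0.1, -0.3]
grip_width: 0.314
finger_force: 80.7
```

```bash
python3 -m inch '[[[0,0.001,0.001],[0,0,0]],[[0.001,0,0],[0,0,0]]]';python3 -m inch '[[[0,0,0.001],[0,0,0]],[[0,0,0],[0,0,0]]]';python3 -m inch '[[[0,0,0.001],[0,0,0]],[[0,0,0],[0,0,0]]]'
```

```text
time_s: 28.9
tcp_pos: [467.9, -362.2, 58.1]
tcp_rot: [-2.37, -2.062, -0.0]
force: [-0.8, 1.1, -2.1]
grip_width: 0.315
finger_force: 80.7
time_s: 29.15
tcp_pos: [467.8, -362.2, 57.1]
tcp_rot: [-2.37, -2.062, 0.0]
force: [0.2, 0.1, -0.7]
grip_width: 0.314
finger_force: 80.7
time_s: 29.4
tcp_pos: [467.9, -362.3, 56.3]
tcp_rot: [2.37, 2.062, -0.0]
force: [-0.8, 0.1, 1.7]
grip_width: 0.318
finger_force: 81.1
```

```bash
python3 -m inch '[[[0,0,0.0007],[0,0,0]],[[0,0,0],[0,0,0]]]'
```

```text
time_s: 29.65
tcp_pos: [467.9, -362.6, 56.1]
tcp_rot: [2.37, 2.062, -0.001]
force: [-3.6, 0.7, 12.2]
grip_width: 0.316
finger_force: 82.4
```

```bash
python3 -m inch '[[[0,0,-0.0008],[0,0,0]],[[0,0,0],[0,0,0]]]'; python3 -m inch '[[[0,0,0],[0,0,0]],[[0,0,0],[0,0,0]],[[0,0,0],[0,0,0]],[[0,0,0],[0,0,0]],[[0,0,0],[0,0,0]],[[0,0,0],[0,0,0]]]' 0.7 20
python3 -m inch '[[[0,0,-0.02],[0,0,0]],[[0,0,-0.04],[0,0,0]],[[0,0,-0.05],[0,0,0]],[[-0.05,0,-0.03],[0,0,0]],[[-0.04,0,0],[0,0,0]],[[0,0,0],[0,0,0]],[[0,0,0],[0,0,0]]]'
python3 - <<'E'
from h import *
d=imaging.get_image("wrist");t=imaging.get_image("top");s=imaging.get_image("scene")
f=lambda q,a,b,k:cv2.resize(q["color"][a[1]:b[1],a[0]:b[0],::-1],None,fx=k,fy=k,interpolation=cv2.INTER_CUBIC)
x=f(d,(140,0),(480,300),1.17647);y=f(s,(180,190),(430,340),1.6)
im=np.zeros((600,800,3),np.uint8);im[:353,:400]=x[:353,:400];im[:240,400:800]=y[:240]
z=f(t,(200,130),(540,375),1.17647)[:240,:400];im[245:485,400:800]=z
cv2.imwrite("pics/end.png",im)
h,sa,v=cv2.split(hsv(d));m=((h<6)|(h>174))&(sa>150)&(v>90)
c=blob(m);print("handle",rect(d,c,106),c.min(0),c.max(0))
E
```

```text
time_s: 29.9
tcp_pos: [467.9, -362.3, 56.2]
tcp_rot: [-2.37, -2.062, -0.0]
force: [-1.3, 0.4, 1.3]
grip_width: 0.314
finger_force: 80.8
time_s: 30.65
tcp_pos: [467.9, -362.3, 56.3]
tcp_rot: [-2.37, -2.062, 0.0]
force: [-0.3, 0.3, -0.9]
grip_width: 0.853
finger_force: 0.0
time_s: 31.52
tcp_pos: [455.7, -450.8, 197.1]
tcp_rot: [2.369, 2.063, 0.001]
force: [0.4, 0.2, 0.4]
grip_width: 0.85
finger_force: 0.0
handle ((468.0653381347656, -362.2652282714844), (13.970367431640625, 27.263465881347656), 82.00845336914062) [290  91] [336 116]
```

View pics/end.png

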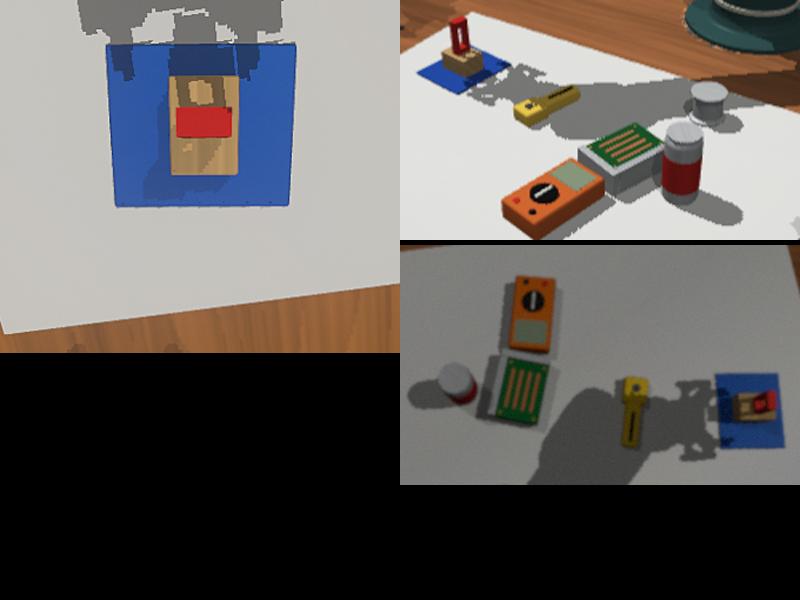

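The block stands upright within about 2 mm of the pad centre, the boards are square in the jig, and the other objects look unmoved.

```bash
python3 -c "
from workcell import bot
print(bot.hand_in())"
```

```text
the job is handed in; nothing more can be done
None
```

The job is handed in at about 32 s: the last pictures show all five boards flush against both fences and in line, the block upright within about 2 mm of the pad's centre and released, and the meter, spool, can and stripper where they were.

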